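# Lock the cylinder-head stand

## Robot

A 6-joint arm with a two-finger parallel gripper is mounted at the origin on the work surface. World frame = base frame: x ahead of the robot, y to its left, z up, the work surface at z = 0. Lengths are in m, angles in degrees, forces in N, time in s.
With the tool pointing down it reaches from about 0.375 to 0.925 m from the base axis. Payload 5.7 kg.
Tool frame: the origin (TCP) lies on the centre line of the jaws, within the pads' length; the fingertips stand 17 mm ahead of it and the grasp point (between the pads) lies 2 mm behind it (r.finger_overhang is the distance from the TCP to the fingertips, in m); z points along the fingers, y is the direction in which the jaws open and shut (so a half turn about z gives the same grasp; the last joint's range is limited). The gripper opens to 88 mm and grips with 3 to 60 N. Pads are 20 mm wide; open, the fingers measure 115 mm over their backs; the gripper's body (75 mm by 178 mm) begins 61 mm behind the grasp point.
Start: joints at [-81.538, 20.558, 86.54, -0, 72.909, -6.595], TCP at [0.156, -0.579, 0.24] pointing down, gripper open.
Joint ranges: [-170.27, 170.27], [-57.76, 135], [12.27, 136.19], [-55.21, 235.2], [11.17, 155.16], [-170.74, 170.74]. Speed limits (degrees/s): [136.94, 136.94, 180, 180, 180, 180].

## Interface

Orientations are given as [roll, pitch, yaw] about the fixed x, y, z axes, in that order (R = Rz(yaw) Ry(pitch) Rx(roll)).
In Python, from rig import r gives the robot as it stands.
- The arm moves only by the tool move_arm, never from a script. Its argument "series" is one flat list of numbers, 7 for each row, row after row: the turn, a rotation vector about the tool's x, y, z in degrees, then the shift along the tool's x, y, z in mm, then the opening, from 0 (shut) to 1 (fully open). In form: [ax, ay, az, x, y, z, fingers, ax, ay, az, x, y, z, fingers, ...]. A call has 1 to 10 rows; each row shifts and turns the commanded pose from where the row before left it, along the tool's axes as they then stand; what a row does not reach is not made up. A row lasts 1/12 s, in which the tool goes at most 41.7 mm and 7.16 degrees, less where a joint would pass 70% of its speed; a pose out of reach is approached as far as the arm can. A call is refused whole if a number of a shift passes 41.7 or a number of a turn 7.16, either way. A call with a gripper value outside its range is refused whole. The fingers move at their own pace and stop on an object; "squeeze" is the grip in N (left out, the last holds). Time passes only in rows, so rows that do not move let the fingers close. It gives the time, the measured TCP pose, the force and the opening at its end, in the units of the state.
- r.read_state(): the state, without advancing time (a new reading comes with each control period).
- r.read_camera(name): name is "scene" or "top" or "wrist"; returns the picture (384x512x3 uint8, red, green, blue); there is no depth.
- r.get_calibration(name): a dict with "mtx" (3x3 intrinsics, pixels), "pose" (4x4, takes a point from camera to world coordinates). Camera axes: x right, y down, z forward; pixel columns grow to the right and rows downward; lengths in m; the calibration is good to about 2 mm. The wrist camera is an equidistant fisheye: a pixel r from the principal point sees the ray r / f radians off the axis. A picture is of the moment at which its call begins: read the wrist's pose just before it. get_calibration takes no time and is no camera call; for the wrist camera it gives the pose at the moment of the call.
- r.finish_job(): hands the job in, once; it reports no verdict.
The state is a dict: "t": time; "q": joint angles; "joint_velocities": joint speeds; "tau": joint torques, N m; "ee_pos": TCP position; "ee_rot": TCP orientation; "wrist_force": force on the tool from outside, world axes, zero at the start; "moment": the same for the moment, N m; "width": finger opening in m.
Only numpy, scipy, OpenCV 4.12 (cv2) and the standard library are available. Lean on these libraries where they do the work, as an engineer would, in place of code of your own. Each camera call takes 0.05 s, during which the arm holds its last target.

## Task

Lock the cylinder-head stand: with one fingertip press the long spring catch bar down and keep it down all the way while the other fingertip pushes the bolt by its upright lug until it is fully home in the end plate. Then let the catch spring back up and move clear. Grasp nothing, and leave the loose parts standing around the stand where they are.

Things in the scene. Friction and masses are not known exactly. Their poses are not given: they have to be found in the camera images.
- stand: Fixed grey base plate 190 x 540 mm, 12 mm thick, turned about the vertical from start to start. Origin on the bench surface in the middle of the lock. Own +y is the way the bolt slides home, z up. In this frame the bolt's centre line runs along y at x = +27.5 mm, the catch bar's along y at x = -27.5 mm (55 mm apart). Only the lug rises above the catch bar for y = -110 to 115 mm.
- end_plate (a point): Middle of the bore that takes the bolt's nose, on the near face of the upright steel end plate: at x = 27.5, y = 121 mm in the stand's frame, 29 mm above the bench. The plate is 170 mm wide, 12 mm thick, its top 104 mm above the bench; beyond it a cylinder head, up to 125 mm tall, reaches to y = 418 mm.
- lug (a point): Centre of the top face of the bolt's steel lug, 78 mm above the bench; moves with the bolt. The lug is 30 mm wide (stand's x) and 12 mm thick (stand's y: faces 6 mm either side of this point), and stands on the bolt bar, whose top is 36 mm above the bench. Open, it is at the stand's y = 0 to 1 mm; home is y = 45 mm. Push its -y face towards +y.
- bolt (a joint): Travel of the bolt along the stand's +y, in m: 0 open, 0.045 home (hard stop). Sliding friction about 2.5 N; stays where it is left. While the catch is up the bolt has only 2 mm of play, for the catch's tooth stands in the bolt's rack. Past 0.043 the catch can rise again and lock it.
- catch_top (a point): On the flat top of the long steel catch bar, on its centre line at the stand's y = 0; 58 mm above the bench when up, 48 mm when pressed; moves with the bar. The bar is 28 mm wide (stand's x) and runs from y = -63 to +57 mm, so that a fingertip can stay on it and slide along beside the lug.
- catch (a joint): How far the catch bar is pressed down, in m: 0 up, 0.010 fully down (hard stop). The whole bar goes straight down against a spring: 2.6 N to start, 7 N fully down. The bolt is free from about 0.006 on; letting the bar up past 0.0045 part-way fails the job. It springs back to 0 by itself.
- valve_mid (a point): Loose engine valve standing on its 34 mm head, 85 mm tall, stem 8 mm; the point is half-way up. Leave it alone.
- socket_mid (a point): Loose steel socket standing upright, 26 mm across, 50 mm tall; the point is its centre. Leave it alone.
- stone_mid (a point): Loose pink grinding stone lying flat, 52 mm across, 22 mm tall; the point is its centre. Leave it alone.
- cap_mid (a point): Loose black oil cap, 42 mm across, 28 mm tall; the point is its centre. Leave it alone.

How it is judged:
By the outcome, as a careful person would: the job done as asked, in the order asked, and still so for the second after the job is handed in, with the robot touching nothing.
It also fails if it takes over 35 s, if anything falls off the work surface, if the arm or the gripper's body presses on something with over 40 N, if the wrist force passes 120 N, or if a joint passes its speed limit or range.

## Working session

There is one attempt and no reset: what is moved stays moved. The work goes in short steps, Python scripts to look and compute and a tool call to move; the robot and the scene stay as the last step left them, time stands still between calls to the robot, and variables do not carry over. Pictures are saved under pics/ and viewed, and the job is handed in when it is done.

Besides the shell and the picture viewer there is one more tool, called by a JSON object that holds its "name" and its "arguments". move_arm: Moves the arm, as the interface text tells. Its arguments: {"type":"object","properties":{"series":{"type":"array","items":{"type":"number"}},"squeeze":{"type":"number"}},"required":["series"]}

```bash
mkdir -p pics; ls; python3 - <<'E'
from rig import r
import cv2
s=r.read_state();print(s, r.finger_overhang)
for n in["scene","top","wrist"]:
    c=r.get_calibration(n);print(n,c["mtx"].round(1).tolist(),c["pose"].round(4).tolist())
    im=r.read_camera(n);cv2.imwrite(f"pics/{n}0.png",im[:,:,::-1])
E
```

```text
pics
{'t': 0.0, 'q': array([-8.15383985e+01,  2.05977962e+01,  8.65981363e+01,  3.58864555e-05,
        7.29094806e+01, -6.59645207e+00]), 'joint_velocities': array([0.11572576, 0.03346357, 0.01694319, 0.01739352, 0.09207519,
       0.05457508]), 'tau': array([-3.35857840e-03, -5.15380275e+01, -2.70727140e+01,  6.70059817e-02,
        3.53494298e-02, -1.55404291e-04]), 'ee_pos': array([ 0.15575614, -0.57874591,  0.23881668]), 'ee_rot': array([-1.79895289e+02, -1.21434473e-02,  1.50580319e+01]), 'wrist_force': array([-0.28047902, -0.48430599,  0.02188843]), 'moment': array([-0.02520806,  0.01811747, -0.02940813]), 'width': 0.08778627065428612} 0.017
scene [[441.3, 0.0, 258.7], [0.0, 441.3, 188.9], [0.0, 0.0, 1.0]] [[-0.4771, 0.7581, -0.4447, 0.9442], [0.8788, 0.4064, -0.2501, 0.2027], [-0.0089, -0.5101, -0.8601, 0.7809], [0.0, 0.0, 0.0, 1.0]]
top [[369.6, 0.0, 257.5], [0.0, 369.6, 192.9], [0.0, 0.0, 1.0]] [[0.0205, -0.989, 0.1467, 0.4945], [-0.9997, -0.0227, -0.0134, -0.0137], [0.0166, -0.1464, -0.9891, 0.703], [0.0, 0.0, 0.0, 1.0]]
wrist [[297.3, 0.0, 260.6], [0.0, 297.3, 191.4], [0.0, 0.0, 1.0]] [[0.2604, -0.9282, -0.2658, 0.2278], [-0.9655, -0.2508, -0.0701, -0.5588], [-0.0017, 0.2749, -0.9615, 0.3842], [0.0, 0.0, 0.0, 1.0]]
```

View pics/scene0.png

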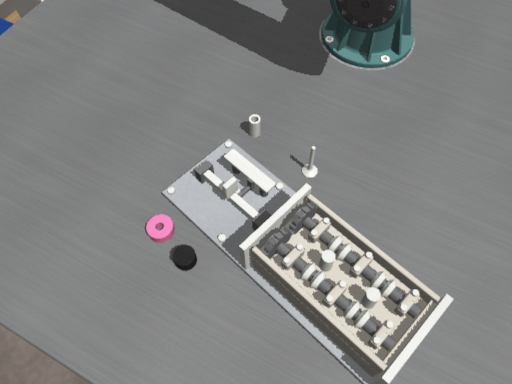

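View pics/top0.png

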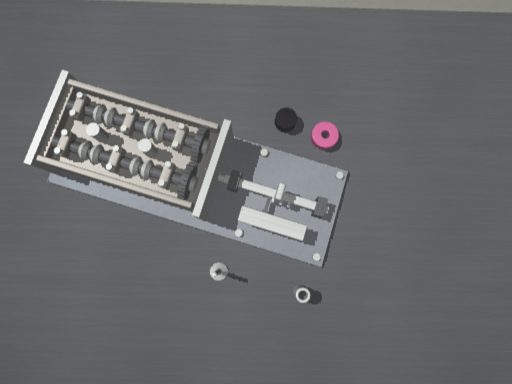

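View pics/wrist0.png

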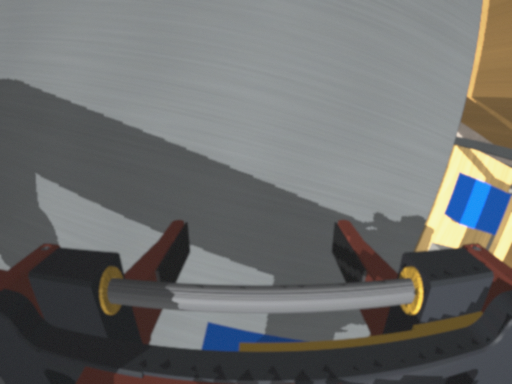

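```bash
python3 - <<'E'
import cv2
a=cv2.imread("pics/top0.png")[110:270,190:360];cv2.imwrite("pics/topz.png",cv2.resize(a,None,fx=4.5,fy=3.7*4.5/4.5,interpolation=cv2.INTER_CUBIC) if 0 else cv2.resize(a,None,fx=3.7,fy=3.7,interpolation=cv2.INTER_CUBIC))
a=cv2.imread("pics/scene0.png")[130:270,150:320];cv2.imwrite("pics/scenez.png",cv2.resize(a,None,fx=4,fy=4,interpolation=cv2.INTER_CUBIC))
E
```

```text
(no output)
```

View pics/topz.png

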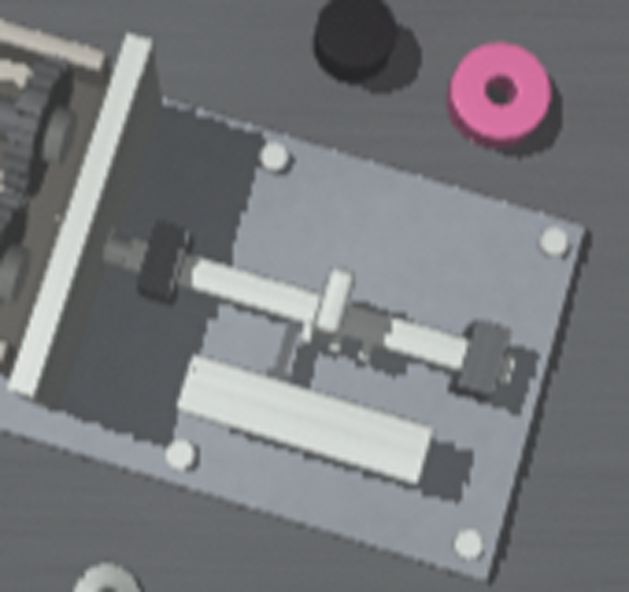

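View pics/scenez.png

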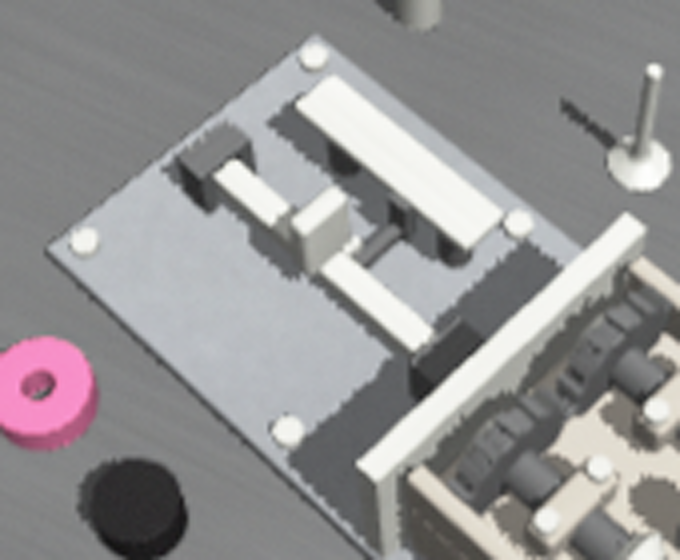

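```bash
cat >h.py <<'E'
import numpy as np,cv2
from rig import r
def cast(n,uv,z):
    c=r.get_calibration(n);K=c["mtx"];T=c["pose"]
    uv=np.atleast_2d(uv).astype(float)
    d=np.c_[(uv-K[:2,2])/[K[0,0],K[1,1]],np.ones(len(uv))]@T[:3,:3].T
    return T[:3,3]+d*((z-T[2,3])/d[:,2])[:,None]
E
python3 - <<'E'
from h import *
for n,box,th in(("top",(190,110,350,270),200),("scene",(150,130,320,270),205)):
    im=cv2.imread(f"pics/{n}0.png");g=im.min(2)
    for th in(175,190,200,210):
        m=np.zeros_like(g);x0,y0,x1,y1=box;m[y0:y1,x0:x1]=(g[y0:y1,x0:x1]>th)
        k,l,st,ce=cv2.connectedComponentsWithStats(m,connectivity=4)
        for i in range(1,k):
            if st[i,4]<35: continue
            p=np.argwhere(l==i)[:,::-1].astype(np.float32)
            ctr=p.mean(0)
            print(n,th,st[i,4],ctr.round(1),end=' ')
            for z in(.058,.078,.104):
                w=cast(n,p,z)[:,:2];(c,s,a)=cv2.minAreaRect((w*1000).astype(np.float32))
                print(z,np.round(w.mean(0)*1000,1),np.round(s,1),round(a,1),end=' | ')
            print()
E
```

```text
top 175 686 [210.7 168.5] 0.058 [632.7  61.3] [ 12.2 182.6] 73.8 | 0.078 [628.4  59. ] [ 11.8 176.9] 73.8 | 0.104 [622.8  56. ] [ 11.3 169.5] 73.8 | 
top 175 274 [259.2 188.5] 0.058 [598.1 -25.3] [64.  20.8] 65.3 | 0.078 [594.9 -25. ] [62.  20.2] 65.3 | 0.104 [590.7 -24.5] [59.4 19.4] 65.3 | 
top 175 83 [279.7 190.7] 0.058 [595.1 -61.6] [ 9.2 27.8] 74.9 | 0.078 [592.  -60.2] [ 8.9 27. ] 74.9 | 0.104 [587.9 -58.2] [ 8.6 25.8] 74.9 | 
top 175 159 [304.8 202.4] 0.058 [ 575.3 -106.2] [37.8 13.5] 72.7 | 0.078 [ 572.7 -103.4] [36.6 13.1] 72.7 | 0.104 [569.5 -99.7] [35.1 12.6] 72.7 | 
top 175 1007 [271.9 222.7] 0.058 [538.3 -48.7] [118.1  26.2] 74.0 | 0.078 [537.  -47.6] [114.4  25.4] 74.0 | 0.104 [535.2 -46.2] [109.7  24.3] 74.0 | 
top 175 46 [238.1 232.4] 0.058 [520.2   9.7] [12.1 10.4] 1.5 | 0.078 [519.4   8.9] [11.7 10.1] 1.5 | 0.104 [518.4   8. ] [11.2  9.7] 1.5 | 
top 175 41 [316.1 256.5] 0.058 [ 481.6 -126. ] [10.8 11. ] 45.9 | 0.078 [ 482.  -122.5] [10.5 10.7] 45.9 | 0.104 [ 482.5 -117.9] [10.  10.3] 45.9 | 
top 190 646 [210.6 168.9] 0.058 [632.   61.5] [ 11.7 180.6] 74.0 | 0.078 [6
[... 7878 characters left out ...]
8 [589.7 -98.5] [39.7 14. ] 74.3 | 0.078 [599.6 -90.2] [38.6 13.6] 74.3 | 0.104 [612.3 -79.4] [37.1 13.1] 74.3 | 
scene 210 69 [229.4 182. ] 0.058 [583.4 -64.7] [10.5 27.9] 78.9 | 0.078 [593.4 -57.3] [10.2 27.1] 78.9 | 0.104 [606.4 -47.7] [ 9.8 26.1] 78.9 | 
scene 210 589 [275.  216.3] 0.058 [606.4  47. ] [ 13.  179.8] 74.3 | 0.078 [615.8  51.3] [ 12.6 174.9] 74.3 | 0.104 [627.9  56.9] [ 12.2 168.4] 74.3 | 
scene 210 229 [243.8 204. ] 0.058 [612.4 -16.6] [65.1 22. ] 63.3 | 0.078 [621.6 -10.5] [63.3 21.4] 63.3 | 0.104 [633.5  -2.6] [61.  20.6] 63.3 | 
scene 210 39 [221.8 237.1] 0.058 [689.7 -18. ] [12.  11.8] 89.0 | 0.078 [696.8 -11.9] [11.6 11.5] 89.0 | 0.104 [705.9  -4. ] [11.2 11.1] 89.0 |
```

{"name": "move_arm", "arguments": {"series": [0,0,0,32,-23.5,0,0.47,0,0,0,32,-23.5,0,0.47,0,0,0,32,-23.5,0,0.47,0,0,0,32,-23.5,0,0.47,0,0,0,32,-23.5,0,0.47,0,0,0,32,-23.5,0,0.47,0,0,0,32,-23.5,0,0.47,0,0,0,32,-23.5,0,0.47,0,0,0,32,-23.5,0,0.47,0,0,0,32,-23.5,0,0.47]}}

```text
t: 0.98
ee_pos: [0.4045, -0.2675, 0.2396]
ee_rot: [-180.0, -0.0, 15.0]
wrist_force: [1.3, -0.6, 0.5]
width: 0.0416
```

{"name": "move_arm", "arguments": {"series": [0,0,-6.5,32,-23.5,0,0.47,0,0,-6.5,32,-23.5,0,0.47,0,0,-6.5,32,-23.5,0,0.47,0,0,-6.5,0,0,0,0.47,0,0,-6.5,0,0,0,0.47,0,0,-6.5,0,0,0,0.47,0,0,-6.5,0,0,0,0.47,0,0,-6.5,0,0,0,0.47,0,0,-7,0,0,0,0.47,0,0,0,0,0,0,0.47]}}

```text
t: 1.82
ee_pos: [0.4667, -0.1687, 0.2394]
ee_rot: [-180.0, -0.0, 74.3]
wrist_force: [-0.2, 0.1, -0.1]
width: 0.0413
```

{"name": "move_arm", "arguments": {"series": [0,0,0,29,16,0,0.47,0,0,0,29,16,0,0.47,0,0,0,29,16,0,0.47,0,0,0,29,16,0,0.47,0,0,0,0,0,30,0.47,0,0,0,0,0,30,0.47,0,0,0,0,0,30,0.47,0,0,0,0,0,30,0.47,0,0,0.3,0,0,0,0.47,0,0,0,0,0,0,0.47]}}

```text
t: 2.65
ee_pos: [0.5589, -0.0746, 0.1185]
ee_rot: [-179.8, 0.0, 73.6]
wrist_force: [-0.4, -0.7, -0.7]
width: 0.0411
```

```bash
python3 - <<'E'
from h import *
np.set_printoptions(suppress=True)
c=r.get_calibration("wrist");np.save("wp1.npy",c["pose"]);print(r.read_state()["ee_pos"],c["pose"].round(4).tolist())
for n in["wrist","top","scene"]:
    im=r.read_camera(n)[:,:,::-1];cv2.imwrite(f"pics/{n}1.png",im)
a=cv2.imread("pics/top1.png")[110:270,190:360];cv2.imwrite("pics/topz1.png",cv2.resize(a,None,fx=3.7,fy=3.7,interpolation=cv2.INTER_CUBIC))
a=cv2.imread("pics/scene1.png")[100:270,150:320];cv2.imwrite("pics/scenez1.png",cv2.resize(a,None,fx=3.5,fy=3.5,interpolation=cv2.INTER_CUBIC))
E
```

```text
[ 0.55894824 -0.07457772  0.11849998] [[0.9594, -0.2697, -0.082, 0.5802], [-0.2819, -0.9229, -0.2622, -0.002], [-0.005, 0.2747, -0.9615, 0.2637], [0.0, 0.0, 0.0, 1.0]]
```

View pics/wrist1.png

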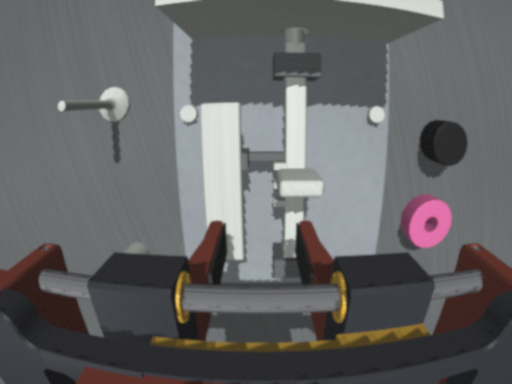

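View pics/scenez1.png

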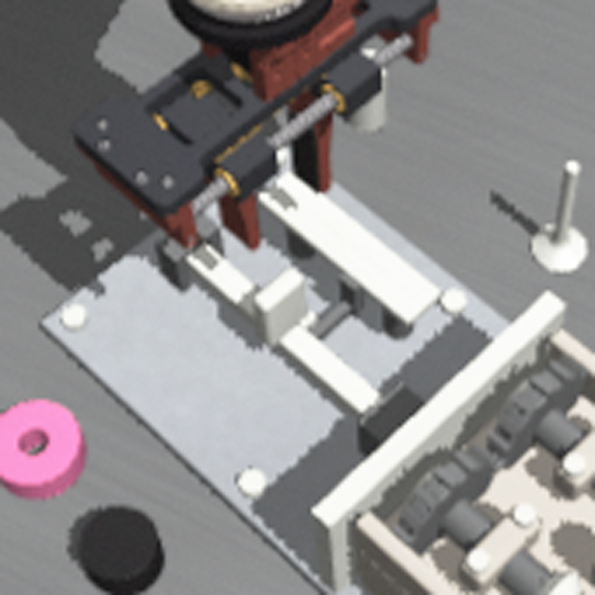

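View pics/topz1.png

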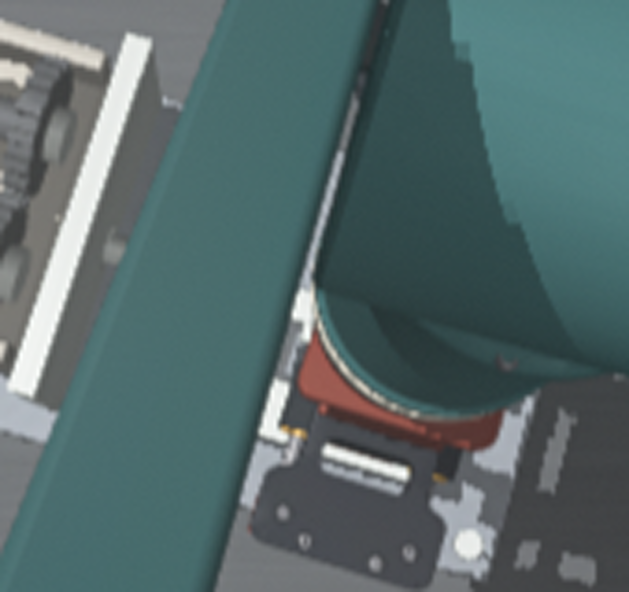

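```bash
cat >>h.py <<'E'
def castw(T,uv,z):
    K=r.get_calibration("wrist")["mtx"]
    uv=np.atleast_2d(uv).astype(float);p=uv-K[:2,2];rr=np.hypot(*p.T);th=rr/K[0,0]
    d=np.c_[p/rr[:,None]*np.sin(th)[:,None],np.cos(th)]@T[:3,:3].T
    return T[:3,3]+d*((z-T[2,3])/d[:,2])[:,None]
E
python3 - <<'E'
from h import *
T=np.load("wp1.npy");im=cv2.imread("pics/wrist1.png");g=im.min(2)
cv2.imwrite("pics/wz1.png",cv2.resize(im[90:270,170:350],None,fx=3.3,fy=3.3,interpolation=cv2.INTER_CUBIC))
ex=np.array([.9613,-.2756]);ey=np.array([.2756,.9613])
O=np.array([.5662,-.0513])
for th in(190,205,215):
    m=(g>th).astype(np.uint8);m[:90]=0;m[265:]=0
    k,l,st,ce=cv2.connectedComponentsWithStats(m,connectivity=4)
    for i in range(1,k):
        if st[i,4]<100:continue
        p=np.argwhere(l==i)[:,::-1]
        for z in(.058,.078):
            w=castw(T,p,z)[:,:2]-O;w=np.c_[w@ex,w@ey]*1000
            print(th,st[i],z,w.mean(0).round(1),np.percentile(w,[2,98],axis=0).round(1).tolist(),round(cv2.minAreaRect(w.astype(np.float32))[2],1))
E
```

```text
190 [101  90  23  10 183] 0.058 [-111.   68.] [[-120.4, 64.5], [-102.4, 71.6]] 84.0
190 [101  90  23  10 183] 0.078 [-100.2   66.4] [[-108.7, 63.2], [-92.5, 69.6]] 84.0
190 [ 275   90   30   79 1457] 0.058 [22.5 36.5] [[12.4, 10.3], [28.9, 63.6]] 0.8
190 [ 275   90   30   79 1457] 0.078 [20.3 38. ] [[11.2, 14.3], [26.1, 62.4]] 0.8
190 [ 201  103   41  156 4581] 0.058 [-28.8   9.8] [[-42.0, -51.2], [-17.2, 54.0]] 0.0
190 [ 201  103   41  156 4581] 0.078 [-26.1  13.8] [[-37.9, -41.2], [-15.5, 53.7]] 0.0
190 [180 105  16  16 191] 0.058 [-52.2  49.8] [[-57.0, 44.8], [-47.3, 54.7]] 43.4
190 [180 105  16  16 191] 0.078 [-47.1  49.9] [[-51.5, 45.4], [-42.7, 54.3]] 43.4
190 [370 107  14  15 164] 0.058 [82.3 49.8] [[77.7, 45.0], [87.3, 54.8]] 2.1
190 [370 107  14  15 164] 0.078 [74.3 50. ] [[70.1, 45.6], [78.8, 54.4]] 2.1
190 [281 181  42  14 562] 0.058 [28.  -4.8] [[13.9, -9.7], [42.2, 0.1]] 89.7
190 [281 181  42  14 562] 0.078 [25.2  0.7] [[12.5, -3.7], [38.1, 5.1]] 89.7
190 [286 212  17  27 297] 0.058 [ 21.7 -32.6] [[17.2, -43.8], [28.5, -24.2]] 1.2
190 [286 212  17  27 297] 0.078 [ 19.6 -
[... 1141 characters left out ...]
.4 -24.5] [[15.6, -34.5], [25.3, -16.9]] 89.4
215 [ 287   90   17   78 1230] 0.058 [22.9 37.9] [[17.6, 11.8], [28.2, 63.6]] 0.7
215 [ 287   90   17   78 1230] 0.078 [20.7 39.2] [[15.9, 15.6], [25.5, 62.4]] 0.7
215 [ 203  104   35  128 2771] 0.058 [-28.8  21.2] [[-40.1, -26.4], [-18.3, 53.4]] 0.1
215 [ 203  104   35  128 2771] 0.078 [-26.   24.1] [[-36.2, -18.9], [-16.5, 53.2]] 0.1
215 [283 183  38  10 290] 0.058 [28.2 -4.1] [[15.3, -7.4], [40.9, -1.4]] 89.8
215 [283 183  38  10 290] 0.078 [25.4  1.3] [[13.8, -1.7], [36.9, 3.7]] 89.8
215 [287 213  14  24 208] 0.058 [ 21.5 -32.4] [[18.0, -42.9], [27.5, -25.0]] 1.3
215 [287 213  14  24 208] 0.078 [ 19.4 -24.3] [[16.2, -33.7], [24.8, -17.6]] 1.3
```

View pics/wz1.png

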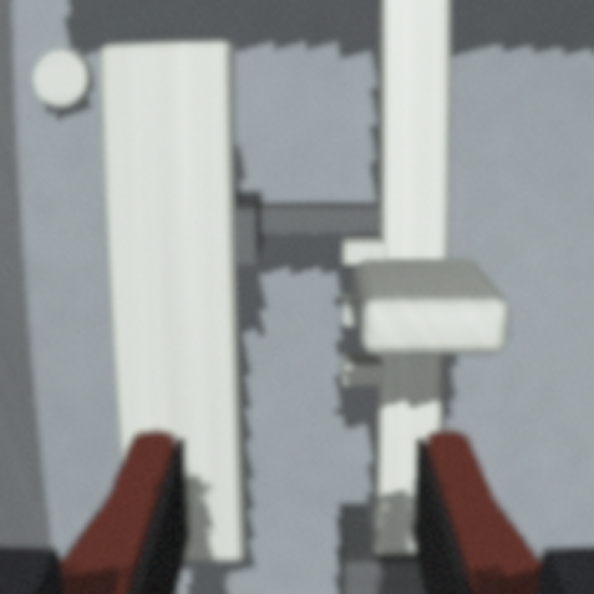

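{"name": "move_arm", "arguments": {"series": [0,0,0,0,0,20,0.47,0,0,0,0,0,18,0.47,0,0,0,0,0,0,0.47,0,0,0,0,0,0,0.47]}}

```text
t: 3.13
ee_pos: [0.5607, -0.0751, 0.0827]
ee_rot: [180.0, -0.0, 73.7]
wrist_force: [0.5, -0.5, -0.2]
width: 0.0411
```

{"name": "move_arm", "arguments": {"series": [0,0,0,0,0,4,0.47,0,0,0,0,0,4,0.47,0,0,0,0,0,2,0.47,0,0,0,0,0,0,0.47,0,0,0,0,0,0,0.47]}}

```text
t: 3.55
ee_pos: [0.5618, -0.0753, 0.0725]
ee_rot: [179.8, -0.0, 73.8]
wrist_force: [2.7, -0.9, 4.5]
width: 0.0413
```

{"name": "move_arm", "arguments": {"series": [0,0,0,0,-1,3,0.47,0,0,0,0,-1,3,0.47,0,0,0,0,0,1,0.47,0,0,0,0,0,0,0.47,0,0,0,0,0,0,0.47]}}

```text
t: 3.97
ee_pos: [0.5608, -0.0751, 0.0657]
ee_rot: [179.7, -0.0, 73.8]
wrist_force: [4.7, -0.9, 6.3]
width: 0.0414
```

{"name": "move_arm", "arguments": {"series": [0,0,0,0,0,1,0.47,0,0,0,0,0,1,0.47,0,0,0,0,0,0,0.47,0,0,0,0,0,0,0.47]}}

```text
t: 4.3
ee_pos: [0.5609, -0.0751, 0.0651]
ee_rot: [179.7, -0.0, 73.8]
wrist_force: [1.3, -1.4, 19.8]
width: 0.0412
```

{"name": "move_arm", "arguments": {"series": [0,0,0,0,0,-0.6,0.47,0,0,0,0,0,0,0.47]}}

```text
t: 4.47
ee_pos: [0.5608, -0.0751, 0.0652]
ee_rot: [179.7, -0.0, 73.8]
wrist_force: [1.2, -1.8, 14.9]
width: 0.0412
```

```bash
python3 - <<'E'
from h import *
im=r.read_camera("wrist")[:,:,::-1];cv2.imwrite("pics/w2.png",cv2.resize(im[90:310,150:370],None,fx=2.7,fy=2.7,interpolation=cv2.INTER_CUBIC))
im=r.read_camera("scene")[:,:,::-1];cv2.imwrite("pics/s2.png",cv2.resize(im[100:270,150:320],None,fx=3.5,fy=3.5,interpolation=cv2.INTER_CUBIC))
s=r.read_state();print(s["ee_pos"],s["wrist_force"])
E
```

```text
[ 0.56087735 -0.07511366  0.0652375 ] [ 2.01233561 -1.06647435 14.89474898]
```

View pics/w2.png

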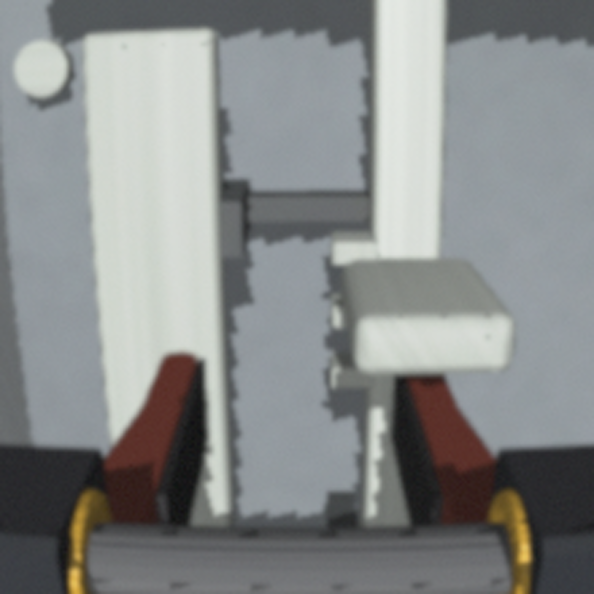

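View pics/s2.png

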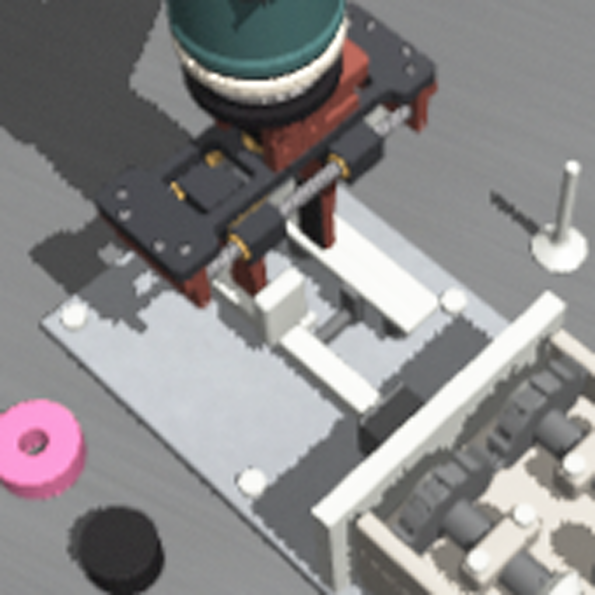

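Bar pressed, push finger sits behind the lug. Now push.

{"name": "move_arm", "arguments": {"series": [0,0,0,4,0,0,0.47,0,0,0,4,0,0,0.47,0,0,0,4,0,0,0.47,0,0,0,4,0,0,0.47,0,0,0,4,0,0,0.47,0,0,0,0,0,0,0.47]}}

```text
t: 5.07
ee_pos: [0.5655, -0.058, 0.0652]
ee_rot: [179.8, 0.2, 73.9]
wrist_force: [-1.7, -10.7, 15.7]
width: 0.0411
```

{"name": "move_arm", "arguments": {"series": [0,0,0,4,0,0,0.47,0,0,0,4,0,0,0.47,0,0,0,4,0,0,0.47,0,0,0,4,0,0,0.47,0,0,0,4,0,0,0.47,0,0,0,0,0,0,0.47]}}

```text
t: 5.57
ee_pos: [0.571, -0.0386, 0.0652]
ee_rot: [179.8, 0.2, 73.9]
wrist_force: [-0.9, -9.6, 17.0]
width: 0.0413
```

```bash
python3 - <<'E'
from h import *
im=r.read_camera("wrist")[:,:,::-1];cv2.imwrite("pics/w3.png",cv2.resize(im[90:310,150:370],None,fx=2.7,fy=2.7,interpolation=cv2.INTER_CUBIC))
s=r.read_state();print(s["ee_pos"],s["wrist_force"])
E
```

```text
[ 0.57101554 -0.03864166  0.06518434] [ -0.52112328 -11.03737973  15.87588616]
```

View pics/w3.png

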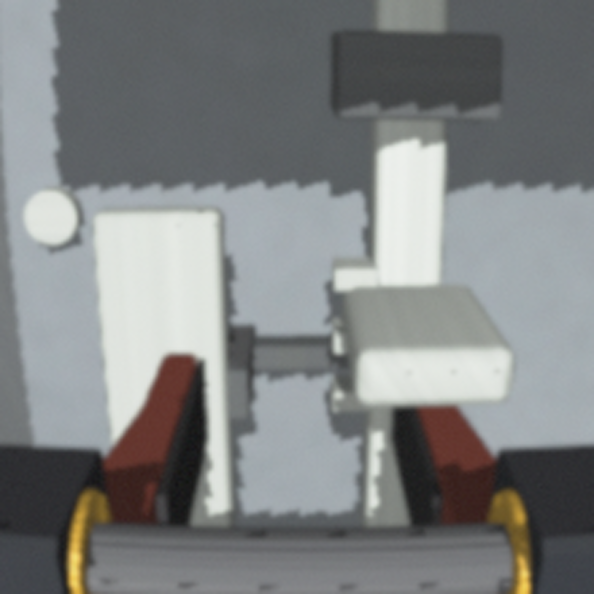

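The lug is moving with the finger while the bar stays down.

{"name": "move_arm", "arguments": {"series": [0,0,0,4,0,0,0.47,0,0,0,4,0,0,0.47,0,0,0,3,0,0,0.47,0,0,0,0,0,0,0.47,0,0,0,0,0,0,0.47]}}

```text
t: 6.03
ee_pos: [0.5739, -0.0282, 0.0652]
ee_rot: [179.8, 0.2, 73.9]
wrist_force: [-2.1, -10.5, 16.6]
width: 0.0412
```

{"name": "move_arm", "arguments": {"series": [0,0,0,2,0,0,0.47,0,0,0,2,0,0,0.47,0,0,0,0,0,0,0.47,0,0,0,0,0,0,0.47]}}

```text
t: 6.37
ee_pos: [0.5746, -0.0257, 0.0652]
ee_rot: [179.8, 0.3, 73.9]
wrist_force: [-2.4, -17.5, 18.4]
width: 0.0409
```

{"name": "move_arm", "arguments": {"series": [0,0,0,2,0,0,0.47,0,0,0,1,0,0,0.47,0,0,0,0,0,0,0.47,0,0,0,0,0,0,0.47]}}

```text
t: 6.7
ee_pos: [0.5747, -0.0255, 0.0652]
ee_rot: [179.8, 0.6, 73.9]
wrist_force: [-6.8, -28.9, 19.0]
width: 0.0415
```

```bash
python3 - <<'E'
from h import *
T=r.get_calibration("wrist")["pose"];im=r.read_camera("wrist")[:,:,::-1].copy();cv2.imwrite("pics/w4.png",cv2.resize(im[90:310,150:370],None,fx=2.7,fy=2.7,interpolation=cv2.INTER_CUBIC))
s=r.read_state();print(s["ee_pos"],s["wrist_force"])
ex=np.array([.9613,-.2756]);ey=np.array([.2756,.9613]);O=np.array([.5654,-.0510]);g=im.min(2)
m=(g>195).astype(np.uint8);m[:90]=0;m[265:]=0
k,l,st,ce=cv2.connectedComponentsWithStats(m,connectivity=4)
for i in range(1,k):
    if st[i,4]<100:continue
    p=np.argwhere(l==i)[:,::-1]
    for z in(.048,.078):
        w=castw(T,p,z)[:,:2]-O;w=np.c_[w@ex,w@ey]*1000
        print(st[i],z,w.mean(0).round(1),w.min(0).round(1),w.max(0).round(1))
E
```

```text
[ 0.5746883  -0.02547161  0.06518062] [ -5.3871751  -29.19757614  18.44613686]
[441  90  63  12 382] 0.048 [147.5 123.1] [111.1 120.4] [168.6 128.7]
[441  90  63  12 382] 0.078 [120.3 119.6] [ 90.6 117.4] [137.5 124.2]
[ 70 148  28  20 364] 0.048 [-109.5   78.7] [-121.1   72.8] [-99.   84.6]
[ 70 148  28  20 364] 0.078 [-89.   83.4] [-98.5  78.6] [-80.5  88.2]
[275 164  38  34 783] 0.048 [22.7 61.7] [ 9.4 52.9] [30.7 72.1]
[275 164  38  34 783] 0.078 [18.7 69.5] [ 7.8 62.4] [25.2 78.1]
[161 180  18  19 265] 0.048 [-51.9  57.8] [-57.4  52.3] [-46.6  63.3]
[161 180  18  19 265] 0.078 [-42.1  66.4] [-46.6  61.9] [-37.8  70.8]
[388 180  16  18 226] 0.048 [83.5 58.1] [78.  52.5] [88.9 63.3]
[388 180  16  18 226] 0.078 [68.2 66.6] [63.7 62.1] [72.6 70.9]
[ 187  192   47   73 1844] 0.048 [-29.4  41.2] [-42.1   8.8] [-16.1  56. ]
[ 187  192   47   73 1844] 0.078 [-23.8  52.9] [-34.1  26.5] [-13.   64.9]
[284 220  55  19 955] 0.048 [31.1 32.4] [15.  26.5] [48.  38.3]
[284 220  55  19 955] 0.078 [25.5 45.7] [12.4 40.9] [39.3 50.5]
```

View pics/w4.png

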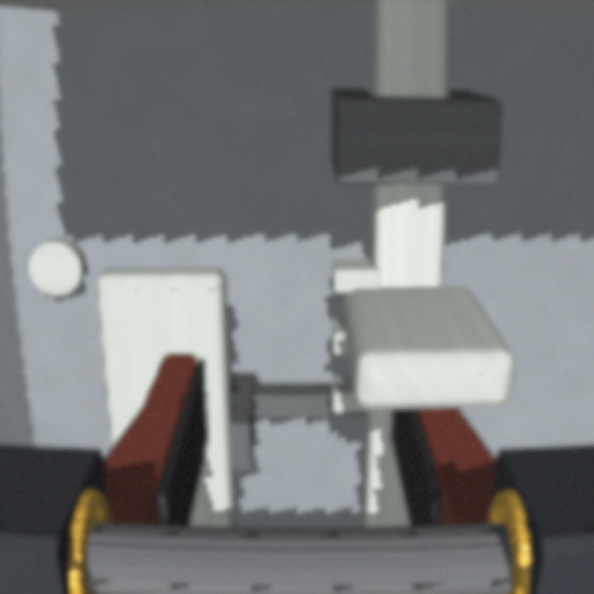

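Lug is at y ≈ 45 against a hard stop (force rose to 29 N with no motion). I'll relieve the push, then raise.

{"name": "move_arm", "arguments": {"series": [0,0,0,-3,0,0,0.47,0,0,0,0,0,0,0.47,0,0,0,0,0,-3,0.47,0,0,0,0,0,-3,0.47,0,0,0,0,0,-4,0.47,0,0,0,0,0,-4,0.47,0,0,0,0,0,-4,0.47,0,0,0,0,0,0,0.47]}}

```text
t: 7.42
ee_pos: [0.5702, -0.0243, 0.0798]
ee_rot: [-179.7, 0.3, 73.8]
wrist_force: [-4.8, -12.5, -1.1]
width: 0.0414
```

{"name": "move_arm", "arguments": {"series": [0,0,0,-8,0,0,0.47,0,0,0,0,0,-20,0.47,0,0,0,0,0,-30,0.47,0,0,0,0,0,-30,0.47,0,0,0,0,0,-30,0.47,0,0,0,-20,0,0,0.47,0,0,0,0,0,0,0.47]}}

```text
t: 8.0
ee_pos: [0.5662, -0.0503, 0.193]
ee_rot: [179.8, 0.0, 73.7]
wrist_force: [-0.5, -0.6, -0.4]
width: 0.0412
```

```bash
python3 - <<'E'
from h import *
im=r.read_camera("wrist")[:,:,::-1];cv2.imwrite("pics/w5.png",im)
T=r.get_calibration("wrist")["pose"]
ex=np.array([.9613,-.2756]);ey=np.array([.2756,.9613]);O=np.array([.5654,-.0510]);g=im.min(2)
m=(g>195).astype(np.uint8)
k,l,st,ce=cv2.connectedComponentsWithStats(m,connectivity=4)
for i in range(1,k):
    if st[i,4]<100:continue
    p=np.argwhere(l==i)[:,::-1]
    for z in(.048,.058,.078):
        w=castw(T,p,z)[:,:2]-O;w=np.c_[w@ex,w@ey]*1000
        if abs(w.mean(0)[0])<40 and abs(w.mean(0)[1])<90:print(st[i],z,w.mean(0).round(1),w.min(0).round(1),w.max(0).round(1))
im=r.read_camera("scene")[:,:,::-1];cv2.imwrite("pics/s5.png",cv2.resize(im[100:270,150:320],None,fx=3.5,fy=3.5,interpolation=cv2.INTER_CUBIC))
s=r.read_state();print(s["t"],s["ee_pos"],s["wrist_force"])
E
```

```text
[269 116  24  20 297] 0.048 [21.5 60.4] [ 7.1 51.8] [29.5 70.4]
[269 116  24  20 297] 0.058 [20.7 61. ] [ 6.8 52.7] [28.4 70.7]
[269 116  24  20 297] 0.078 [19.2 62.1] [ 6.3 54.5] [26.3 71.2]
[ 216  131   30  115 2856] 0.048 [-31.2   2.1] [-45.5 -65.1] [-18.2  56.4]
[ 216  131   30  115 2856] 0.058 [-30.2   4.7] [-44.  -60.2] [-17.6  57.1]
[ 216  131   30  115 2856] 0.078 [-28.  10.] [-40.9 -50.3] [-16.4  58.6]
[274 139  31  11 335] 0.048 [26.8 43. ] [11.9 38. ] [41.6 48.1]
[274 139  31  11 335] 0.058 [25.8 44.2] [11.5 39.4] [40.1 49.1]
[274 139  31  11 335] 0.078 [23.9 46.6] [10.6 42.1] [37.2 51.1]
[278 170  14  56 745] 0.048 [ 22.9 -12. ] [ 16.1 -42. ] [29.9 17. ]
[278 170  14  56 745] 0.058 [22.1 -8.9] [ 15.5 -37.8] [28.8 19.1]
[278 170  14  56 745] 0.078 [20.4 -2.7] [ 14.3 -29.6] [26.7 23.2]
8.1 [ 0.56503263 -0.04837309  0.19078283] [ 0.17385871 -0.16722296 -0.07868344]
```

View pics/w5.png

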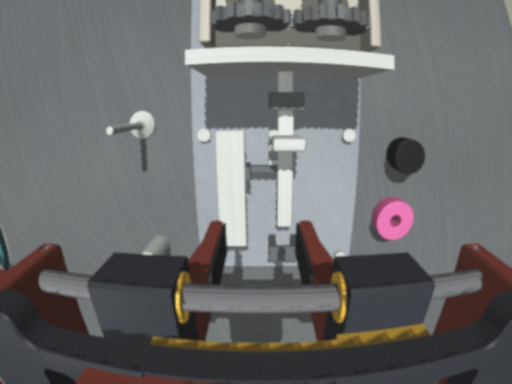

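View pics/s5.png

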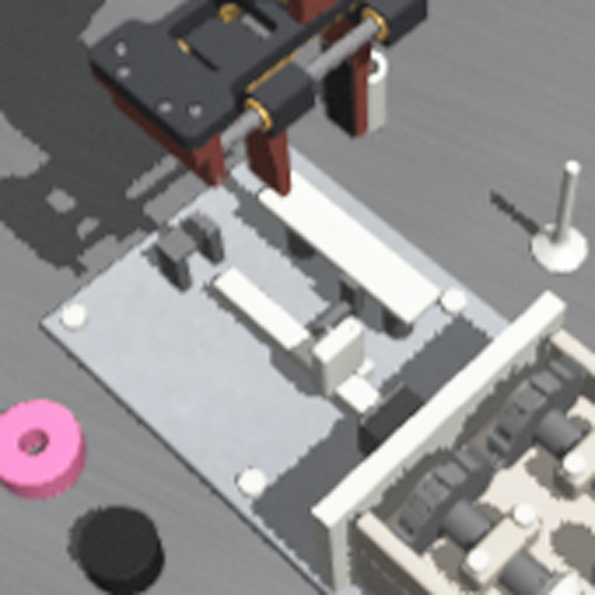

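```bash
python3 - <<'E'
from h import *
a=cv2.imread("pics/scene0.png");b=cv2.resize(cv2.imread("pics/s5.png"),(170,170),interpolation=cv2.INTER_AREA);p=cv2.resize(cv2.imread("pics/s2.png"),(170,170),interpolation=cv2.INTER_AREA);a=a[100:270,150:320]
for n,i in(("start",a),("pressed",p),("now",b)):
    g=i.min(2)>195
    print(n,[ (np.argwhere(g[55:115,c])[:,0].min()+55,np.argwhere(g[55:95,c])[:,0].max()+55) for c in(98,104,110,115)])
E
```

```text
start [(np.int64(60), np.int64(76)), (np.int64(65), np.int64(81)), (np.int64(70), np.int64(86)), (np.int64(74), np.int64(90))]
pressed [(np.int64(55), np.int64(79)), (np.int64(60), np.int64(94)), (np.int64(65), np.int64(89)), (np.int64(69), np.int64(93))]
now [(np.int64(55), np.int64(94)), (np.int64(60), np.int64(81)), (np.int64(65), np.int64(86)), (np.int64(69), np.int64(90))]
```

```bash
python3 -c "
from rig import r
print(r.finish_job(), r.read_state()['wrist_force'])"
```

```text
the job is handed in; nothing more can be done
the job is handed in; nothing more can be done
```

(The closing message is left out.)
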